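Wind a glue press shut with its loose crank

ROBOT

A 7-joint arm with a two-finger parallel gripper is mounted at the origin on a cart in front of the work surface, level with it; the furniture and walls round the work are solid. World frame = base frame: x ahead of the robot, y to its left, z up, the work surface at z = 0. Lengths are in m, angles in rad, forces in N, time in s.
With the tool pointing down it reaches from about 0.425 to 0.925 m from the base axis. Payload 6.8 kg.
Tool frame: the origin (TCP) lies midway between the tips of the shut fingers; the grasp point (between the pads) lies 19 mm behind it; z points along the fingers, y is the line along which they close (so a half turn about z gives the same grasp; the last joint's range is limited). The gripper opens to 85 mm and grips with 20 to 120 N. Pads are 22 mm wide; open, the fingers measure 114 mm over their backs; the gripper's body (76 mm by 85 mm) begins 54 mm behind the grasp point. The pads swing forward as they close: fully open they stand 13 mm farther back than shut.
Start: joints at [-1.278, 0.477, 0.022, 1.555, -0.011, 1.109, -0.083], TCP at [0.263, 0.622, 0.231] pointing down, gripper open.
Joint ranges: [-2.96, 2.96], [-0.34, 2.1], [-1.41, 1.46], [0.24, 2.44], [-1.37, 4.51], [0.17, 1.92], [-2.96, 2.96]. Speed limits (rad/s): [2.39, 2.39, 3.14, 3.14, 3.14, 3.14, 3.14].

INTERFACE

Orientations are given as a unit quaternion [x, y, z, w].
In Python, from cell import r gives the robot as it stands.
- The arm moves only by the shell command python3 -m inch 'ROWS' [FORCE]. ROWS is JSON, a list of rows, each a list of 7 numbers: the shift along the tool's x, y, z in m, then the turn, a rotation vector about the tool's x, y, z in rad, then the opening, from -1 (shut) to 1 (fully open). In form: [[x, y, z, rx, ry, rz, gripper], ...]. A call has 1 to 8 rows; each row is the pose to reach, as a shift and turn from the pose commanded when the call began, along the tool's axes at that moment; what a row does not reach only later rows make up. A row lasts 1/10 s, in which the tool goes at most 50 mm and 8.59 degrees, less where a joint would pass 70% of its speed; a pose out of reach is approached as far as the arm can. A call with a gripper value outside its range is refused whole. The fingers move at their own pace and stop on an object; FORCE is the grip in N (left out, the last holds). Time passes only in rows, so rows that repeat a pose let the fingers close. It gives the time, the measured TCP pose, the force, the opening and the grip force at its end, in the units of the state.
- r.get_obs(): the state, without advancing time (a new reading comes with each control period).
- r.get_image(name): name is "scene" or "side" or "wrist"; returns a dict with "img" (384x512x3 uint8, red, green, blue), "mtx" (3x3 intrinsics, pixels), "dist_coeffs" ([k1, k2, p1, p2, k3] as OpenCV has them; the pictures are not rectified), "R" (3x3) and "t" (3): a world point X has camera coordinates R X + t; the wrist camera has in their place "hand_eye" (4x4, takes a point from camera to tool coordinates, whose origin is the TCP and whose axes are the flange's). Camera axes: x right, y down, z forward; pixel columns grow to the right and rows downward; lengths in m; the calibration is good to about 2 mm. A picture is of the moment at which its call begins: read the wrist's pose just before it. There is no depth.
- r.hand_in(): hands the job in; it is judged then, once.
The state is a dict: "time": time; "qpos": joint angles; "dq": joint speeds; "joint_efforts": joint torques, N m; "ee_pos": TCP position; "orientation": TCP orientation; "force": force on the tool from outside, world axes, zero at the start; "moment": the same for the moment, N m; "width": finger opening in m; "grasp_force": force on a finger pad.
Only numpy, scipy, OpenCV 4.12 (cv2) and the standard library are available. Lean on these libraries where they do the work, as an engineer would, in place of code of your own. Each camera call takes 0.05 s, during which the arm holds its last target. There are 200 camera calls.

TASK

Take the loose crank with the red knob from its wooden rest and seat it fully down on the square shaft end of the blue press, then wind it clockwise, several full turns, until you feel the sliding jaw grip the wooden block firmly against the fixed jaw. Stop as soon as it is firm, so that the block is not bruised, and never force the crank sideways or let it ride off the shaft; close the jaw only with the crank. Leave the crank seated on the shaft, let go, and leave the other tools alone.

Things in the scene. Friction and masses are not known exactly. Their poses are not given: they have to be found in the camera images.
- press: Blue glue press fixed to the bench; steel bed 255 x 90 mm, 12 mm thick. Origin: on the bench under the axis of the upright drive shaft; x points along the bed from the gearbox to the fixed jaw (the closing way), z up. Gearbox round the origin 66 x 70 mm, 68 mm high. The fixed jaw was bolted down by hand in its slot: its face is somewhere between x = +183 and +191 mm, not measured; find it by feel.
- shaft_top (a point): Centre of the top of the upright square shaft end, 94 mm above the bench. Square 16 x 16 mm, 18 mm high, above it a 6 mm tip tapering to 9 mm. At its foot a round collar, diameter 30 mm, top 22 mm below this point (72 mm above the bench): the seated crank's underside lies on it. x and y axes are square to the flats and turn with the shaft.
- press_shaft: The turning shaft; origin on its axis, 70 mm above the bench. Clockwise seen from above closes the jaw, 24 mm per full turn; about two to three turns are needed. It stays where it is left (grip over 75 N eases back to that): drag 0.3 N m, that is 5 N at the crank's knob. Jaw force F adds F x 0.0038 N m: 60 N of grip is felt at the knob as about 4 N more, 130 N as 8 N more.
- press_jaw: Sliding blue jaw. Origin: 12 mm above the bench, at the foot of its pressing face as it stands unloaded, axes as the press; it moves along the press's +x when closing, driven through the shaft only; do not push it. Its steel face plate, 72 mm wide, 44 mm high, sits on four stiff springs (80 N per mm together), so the grip grows by about 300 N per radian of crank after contact.
- block: Wooden block, 55 (x) x 60 (y) x 40 (z) mm, 80 g, loose on the press bed between the jaws, up to 16 mm from the fixed jaw. Origin: centre of its underside. The jaw pushes it along x until it meets the fixed jaw. Firmly gripped means 30 N or more of jaw force; more than 130 N bruises it.
- crank: Loose steel crank, 0.26 kg. Origin: centre of the socket boss's underside, on the turning axis; x along the arm to the knob, z up. Socket open below 17.6 mm square, 26 mm deep, flats along x and y (fits the shaft four ways, 0.8 mm play a side). Boss 30 x 30 mm to z = 30; grip block 26 x 26 mm, z = 30 to 60, to carry it by, across the arm. Arm 18 mm wide, z = 28 to 38.
- knob (a point): Middle of the crank's red upright knob, 60 mm from the socket axis along the crank's x and 64 mm above the crank's underside. Knob diameter 22 mm, from z = 40 to 84 mm of the crank; it spins freely on its pin, so a hand can hold it all the way round without turning the wrist.
- crank_rest: Fixed wooden rest for the crank: board 125 x 64 x 8 mm (the crank starts upright on it) with a stub dowel, diameter 14 mm, 14 mm high, inside the crank's socket, and a 24 x 30 mm prop to 36 mm height under the arm's end. Origin: on the bench under the dowel; x points to the prop.
- dust_brush: Flat bench brush, 160 x 44 x 14 mm, origin centre of its underside; leave alone.
- square: Try square with wooden stock, 196 x 115 x 18 mm, origin centre of its underside; leave alone.
- tin: Open tin with screws, diameter 67 mm, 32 mm high, origin centre of its underside; leave alone.
Not all that is in view belongs to the job. Leave any turquoise look-alike of the crank alone.

How it is judged:
On the way, in this order (a step that is already met when the one before it is completed fails the run):
1. the crank is seated fully down on the square shaft end (z of crank in the frame of press below 0.076 m and horizontal distance between crank and shaft_top below 0.004 m and angle between crank's own z axis and vertical below 0.12 rad), for 0.2 s.
2. with the crank still seated, the jaw grips the block against the fixed jaw with 30 N or more (all of step 1 and contact force between press_jaw and block above 30 N), for 0.2 s.
At the end, for the whole second after the job is handed in: The crank is at rest seated on the shaft (underside within 4 mm of the collar, within 4 mm of the axis, upright within 7 degrees) and the jaw grips the block at rest against the fixed jaw with 30 to 130 N (all of step 2 and contact force between press_jaw and block below 130 N and linear speed of each of crank, block below 0.01 m/s); the robot touches nothing.
It fails at once if the block is bruised: the jaw presses it with more than 130 N (contact force between press_jaw and block above 130 N).
It fails at once if the crank rides off the square (lifted over 12 mm) while winding, before the block is gripped or after (x of press_jaw in the frame of press above 0.095 m and z of crank in the frame of press above 0.084 m).
It fails at once if the crank is forced on the shaft with more than 120 N in all (contact force between crank and press above 120 N).
It fails at once if the robot itself pushes the jaw or the block (contact force between any of the arm, the fingers and press_jaw above 3 N or contact force between any of the arm, the fingers and block above 3 N).
It fails at once if the brush, the try square or the tin is moved more than 30 mm (distance of any of dust_brush, square, tin from where it was at the start of the episode above 0.03 m).
It also fails if it takes over 72 s, if anything falls off the work surface, if the arm or the gripper's body presses on something with over 40 N, if the wrist force passes 120 N, or if a joint passes its speed limit or range.

## Working session

There is one attempt and no reset: what is moved stays moved. The work goes in short steps, Python scripts to look and compute and a shell command to move; the robot and the scene stay as the last step left them, time stands still between calls to the robot, and variables do not carry over. Pictures are saved under pics/ and viewed, at most 10 in all, crops included, and the job is handed in when it is done.

```bash
ls; mkdir -p pics
python3 - <<'E'
from cell import r
import cv2,json
o=r.get_obs();print({k:(v if isinstance(v,float) else [round(float(x),4) for x in v] if hasattr(v,'__len__') else v) for k,v in o.items()})
ims=[r.get_image(n) for n in("scene","side")]
import numpy as np,pickle
ims.append(r.get_image("wrist"));pickle.dump((o,ims),open('im0.pkl','wb'))
for i in ims: print(i['mtx'].tolist(),np.array(i['dist_coeffs']).tolist(),[np.round(i[k],3).tolist() for k in('R','t','hand_eye') if k in i])
for i,n in zip(ims,("scene","side","wrist")): cv2.imwrite(f'pics/{n}0.png',cv2.resize(i['img'][:,:,::-1],(800,600)))
E
```

```text
pics
{'time': 0.0, 'qpos': [-1.2781, 0.4778, 0.0224, 1.5565, -0.0115, 1.1092, -0.0831], 'dq': [0.0002, -0.0022, -0.0001, 0.0003, -0.0005, -0.0011, 0.0007], 'joint_efforts': [-0.0006, -59.6453, 1.6073, -28.1194, 0.0124, 0.0092, -0.0], 'ee_pos': [0.2632, 0.621, 0.2303], 'orientation': [0.1991, 0.98, -0.0009, -0.0001], 'force': [-0.6851, 0.2953, -0.3027], 'moment': [-0.0041, 0.0105, -0.0452], 'grasp_force': 0.0, 'width': 0.0853919011903651}
[[423.04147075799295, 0.0, 254.7059631593286], [0.0, 423.04147075799295, 191.13614271418828], [0.0, 0.0, 1.0]] [0.02060418786993531, 0.0, 0.0, 0.0, 0.0] [[[0.871, -0.491, 0.003], [-0.252, -0.454, -0.855], [0.421, 0.744, -0.519]], [-0.49, 0.228, 1.103]]
[[374.6716159521518, 0.0, 254.63805802416286], [0.0, 374.6716159521518, 191.4251648454925], [0.0, 0.0, 1.0]] [-0.093427964289168, 0.0, 0.0, 0.0, 0.0] [[[-0.995, -0.1, 0.011], [-0.06, 0.509, -0.859], [0.08, -0.855, -0.512]], [0.558, 0.081, 1.013]]
[[270.21931273319245, 0.0, 257.9077795984247], [0.0, 270.21931273319245, 189.45792947392096], [0.0, 0.0, 1.0]] [-0.030189952544628414, 0.0, 0.0, 0.0, 0.0] [[[0.001, -0.945, -0.326, 0.084], [1.0, 0.001, 0.001, -0.0], [-0.0, -0.326, 0.945, -0.142], [0.0, 0.0, 0.0, 1.0]]]
```

View pics/scene0.png

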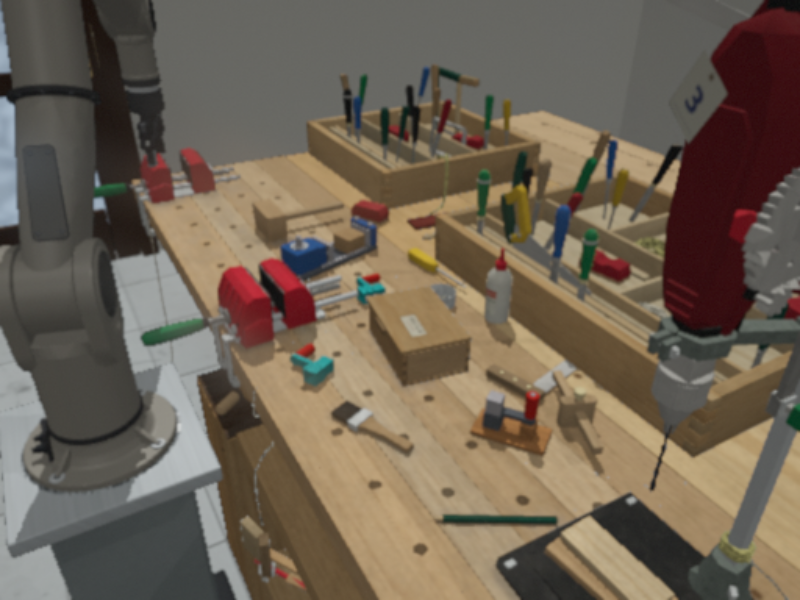

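View pics/side0.png

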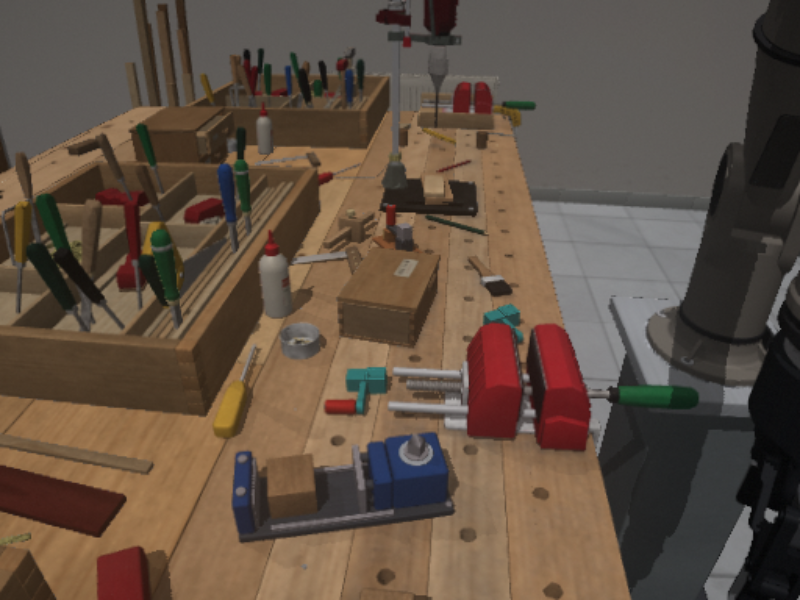

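The scene view shows the crank on its rest at about (510,415), knob at (532,403), and the press at (305,250). In the side view the press shaft tip is at about (415,437), the fixed jaw at (243,490), the crank boss at (403,235) and the knob at (391,215). The turquoise look-alikes are lying near the red vice.

```bash
cat > h.py <<'E'
import numpy as np,cv2
from scipy.spatial.transform import Rotation as Ro
def pose(im,o=None):
    "cam->world R, centre"
    if 'hand_eye' in im:
        H=np.array(im['hand_eye']);T=Ro.from_quat(o['orientation']).as_matrix()
        return T@H[:3,:3],T@H[:3,3]+np.array(o['ee_pos'])
    R=np.array(im['R']);return R.T,-R.T@np.array(im['t'])
def ray(im,uv,o=None):
    M,c=pose(im,o);p=cv2.undistortPoints(np.array([[uv]],float),np.array(im['mtx']),np.array(im['dist_coeffs']))[0,0]
    return c,M@np.array([*p,1.])
def onz(im,uv,z,o=None):
    c,d=ray(im,uv,o);return c+d*(z-c[2])/d[2]
def tri(a,b):
    A=[];B=[]
    for c,d in(a,b):
        d=d/np.linalg.norm(d);P=np.eye(3)-np.outer(d,d);A.append(P);B.append(P@c)
    x=np.linalg.lstsq(np.vstack(A),np.hstack(B),rcond=None)[0]
    return x
def proj(im,X,o=None):
    M,c=pose(im,o);return cv2.projectPoints(((np.atleast_2d(X)-c)@M),np.zeros(3),np.zeros(3),np.array(im['mtx']),np.array(im['dist_coeffs']))[0][:,0]
E
python3 - <<'E'
from h import *;import pickle
o,(sc,si,w)=pickle.load(open('im0.pkl','rb'));k=.64
np.set_printoptions(precision=3,suppress=True)
def blobs(im,lo,hi,n):
    h=cv2.cvtColor(im['img'],cv2.COLOR_RGB2HSV);m=cv2.inRange(h,lo,hi)
    c,l,s,ce=cv2.connectedComponentsWithStats(m)[0:4]
    for i in range(1,c):
        if s[i,4]>15: print(n,s[i],ce[i])
blobs(sc,(0,150,90),(6,255,255),'sc red');blobs(si,(0,150,70),(6,255,255),'si red')
print('knob',tri(ray(sc,(532*k,402*k)),ray(si,(391*k,215*k))), onz(sc,(532*k,402*k),.072),onz(si,(391*k,215*k),.072))
print('shaft',onz(si,(415*k,437*k),.094),tri(ray(sc,(303*k,240*k)),ray(si,(415*k,437*k))))
print('gripblk sc/si', onz(sc,(496*k,398*k),.068),onz(si,(403*k,224*k),.068))
for n,u in dict(bedFL=(238,540),bedFR=(453,513)).items(): print(n,onz(si,np.array(u)*k,.0))
for u in((477,432),(545,452),(551,430),(497,407)): print('board',onz(sc,np.array(u)*k,.008))
E
```

```text
sc red [117  96  11   9  54] [122.463 100.241]
sc red [ 96 103  10   7  24] [101.167 107.042]
sc red [ 98 125   7   4  16] [100.875 126.625]
sc red [228 129  20  10 103] [238.369 132.874]
sc red [263 140   8   5  18] [267.222 142.5  ]
sc red [233 175  10   6  39] [237.974 177.564]
sc red [141 190  34  28 231] [158.84  206.667]
sc red [190 220  11   8  55] [195.909 223.636]
sc red [336 251  10  17 103] [339.922 258.68 ]
si red [290  53  11  19 142] [295.176  63.746]
si red [304  58  10  15  98] [307.98   66.265]
si red [204 110   9   6  30] [207.467 112.333]
si red [ 62 120  28  61 390] [ 80.028 147.303]
si red [118 127  24  14 144] [127.847 133.215]
si red [247 131   6  13  64] [249.422 136.891]
si red [169 147  10  17  79] [173.165 157.076]
si red [ 299  207   35   73 1233] [312.475 248.928]
si red [208 256  20   9 169] [217.325 259.917]
si red [344 261  32  27 304] [357.253 280.197]
si red [ 20 315   5   7  18] [ 21.5   318.333]
si red [ 31 314  40  16 226] [ 49.336 321.646]
si red [  0 317  21   9  63] [  8.111 320.603]
si red [ 62 350  30  34 874] [ 76.446 368.156]
knob [ 0.614 -0.344  0.071] [ 0.617 -0.343  0.072] [ 0.611 -0.338  0.072]
shaft [0.504 0.377 0.094] [0.508 0.363 0.083]
gripblk sc/si [ 0.576 -0.303  0.068] [ 0.58  -0.3    0.068]
bedFL [0.7   0.473 0.   ]
bedFR [0.453 0.405 0.   ]
board [ 0.543 -0.303  0.008]
board [ 0.611 -0.394  0.008]
board [ 0.654 -0.359  0.008]
board [ 0.61  -0.268  0.008]
```

View pics/wrist0.png

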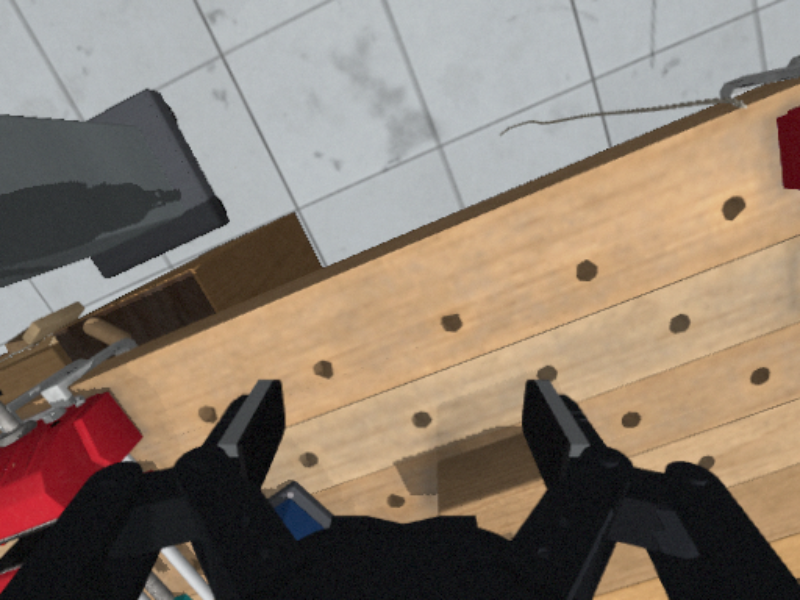

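Wrist view: bench only, with the press corner at about (300,510). The rough positions agree with the given sizes: crank near (0.575,-0.30), arm at about -50°, and shaft near (0.505,0.375), press x at about 15°. Next I'll move over the press to look closely.

```bash
cat > go.py <<'E'
import sys;from h import *;from cell import r
# usage: go.py x y z toolx_yaw_deg -> shift/turn in tool axes
o=r.get_obs();x,y,z,a=map(float,sys.argv[1:5]);T=Ro.from_quat(o['orientation'])
c,s=np.cos(np.radians(a)),np.sin(np.radians(a))
G=Ro.from_matrix(np.array([[c,s,0],[s,-c,0],[0,0,-1]]))
print(np.round(T.inv().apply(np.array([x,y,z])-o['ee_pos']),4),np.round((T.inv()*G).as_rotvec(),4),'t',o['time'])
E
python3 go.py .505 .375 .28 130
```

```text
[-0.3187 -0.1323 -0.0492] [-1.300e-03  4.000e-04  4.718e-01] t 0.15
```

```bash
python3 -m inch '[[-0.3187,-0.1323,-0.0492,-0.001,0,0.472,1],[-0.3187,-0.1323,-0.0492,-0.001,0,0.472,1],[-0.3187,-0.1323,-0.0492,-0.001,0,0.472,1],[-0.3187,-0.1323,-0.0492,-0.001,0,0.472,1],[-0.3187,-0.1323,-0.0492,-0.001,0,0.472,1],[-0.3187,-0.1323,-0.0492,-0.001,0,0.472,1],[-0.3187,-0.1323,-0.0492,-0.001,0,0.472,1],[-0.3187,-0.1323,-0.0492,-0.001,0,0.472,1]]'
cat > snap.py <<'E'
import sys,pickle;from h import *;from cell import r
n=sys.argv[1];o=r.get_obs();im=r.get_image('wrist');pickle.dump((o,im),open(n+'.pkl','wb'))
cv2.imwrite(f'pics/{n}.png',cv2.resize(im['img'][:,:,::-1],(800,600),interpolation=cv2.INTER_CUBIC))
E
python3 -m inch '[[0,0,0,0,0,0,1],[0,0,0,0,0,0,1]]'; python3 snap.py press1; python3 go.py .575 -.30 .22 130
```

```text
time: 0.95
ee_pos: [0.5118, 0.3674, 0.2818]
orientation: [0.428, 0.904, 0.0, 0.003]
force: [1.2, -0.8, 0.6]
width: 0.0849
grasp_force: 0.0
time: 1.15
ee_pos: [0.504, 0.3765, 0.28]
orientation: [0.422, 0.907, 0.0, -0.001]
force: [0.6, 0.7, 0.3]
width: 0.0858
grasp_force: 0.0
[-0.5635 -0.3819  0.0593] [ 0.0001 -0.0012  0.0027] t 1.2
```

View pics/press1.png

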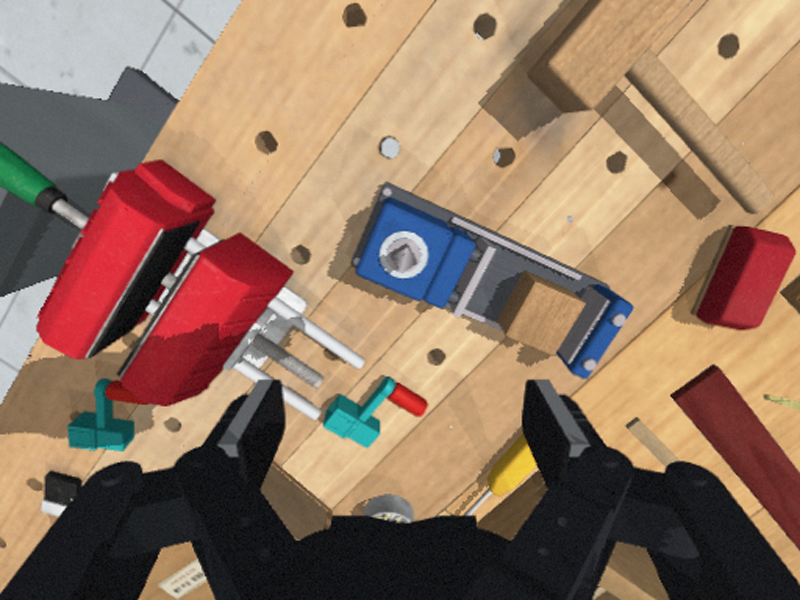

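The press is clear: shaft tip at about (403,250), collar round it, gearbox, jaw plate at (478,280), block at (545,310) and fixed jaw at (600,330). I'll go 90 mm lower for a sharper look at the shaft square.

```bash
python3 -m inch '[[0.01,0,0.045,0,0,0,1],[0.01,0,0.09,0,0,0,1],[0.01,0,0.09,0,0,0,1],[0.01,0,0.09,0,0,0,1]]'
python3 snap.py press2
python3 - <<'E'
from h import *;import pickle
o,im=pickle.load(open('press2.pkl','rb'))
u=proj(im,np.array([.505,.375,.09]),o)[0];print(u,o['ee_pos'])
x,y=u.astype(int);x=max(x,50);y=max(y,38)
cv2.imwrite('pics/press2c.png',cv2.resize(im['img'][y-38:y+37,x-50:x+50,::-1],(800,600),interpolation=cv2.INTER_CUBIC));print(x-50,y-38)
E
```

```text
time: 1.6
ee_pos: [0.498, 0.3839, 0.1906]
orientation: [0.422, 0.907, -0.0, -0.0]
force: [0.1, -0.1, 0.5]
width: 0.0854
grasp_force: 0.0
[257.52543704 200.62342581] [0.49796706 0.38385554 0.19061898]
207 162
```

View pics/press2c.png

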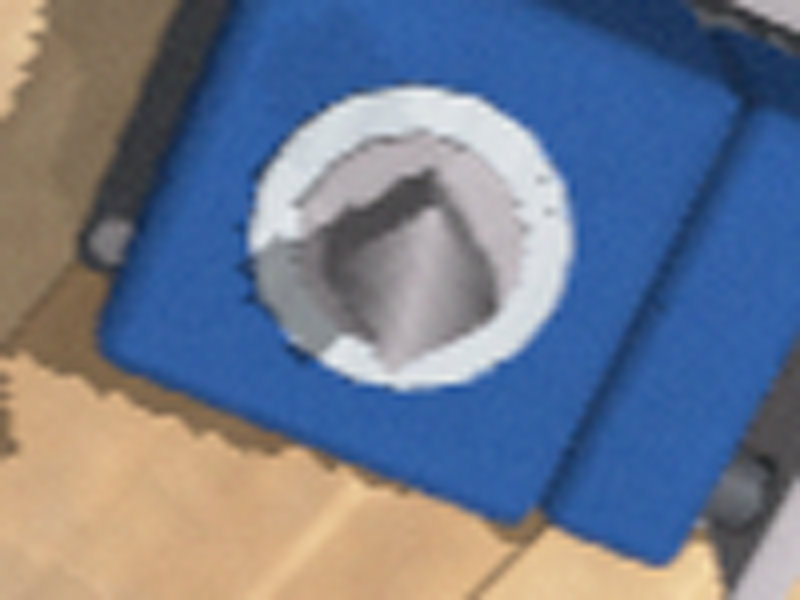

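The crop shows the collar (centre about (412,238)) and the shaft square. The corners at the taper base are left (325,262), top (437,205), right (497,305) and bottom (393,368).

```bash
python3 - <<'E'
from h import *;import pickle
np.set_printoptions(precision=4,suppress=True)
o,im=pickle.load(open('press2.pkl','rb'))
f=lambda p,z:onz(im,(207+(p[0]+.5)/8-.5,162+(p[1]+.5)/8-.5),z,o)[:2]
C=np.array([f(p,.088) for p in((325,262),(437,205),(497,305),(393,368))])
print(C.mean(0)); 
for i in range(4):
    e=C[(i+1)%4]-C[i];print(np.linalg.norm(e),np.degrees(np.arctan2(e[1],e[0]))%90)
h=cv2.cvtColor(im['img'],cv2.COLOR_RGB2HSV)
m=((h[:,:,1]<40)&(h[:,:,2]>185)).astype(np.uint8);m[:160]=0;m[240:]=0;m[:,:225]=0;m[:,290:]=0
c=max(cv2.findContours(m,cv2.RETR_EXTERNAL,cv2.CHAIN_APPROX_NONE)[0],key=len);hu=cv2.convexHull(c)
e=cv2.fitEllipse(hu);print('ring',e,f2:=onz(im,e[0],.068,o)[:2])
E
python3 go.py .575 -.30 .21 130
```

```text
[0.5037 0.3775]
0.015313757878769258 68.40768569521549
0.014769167175443118 69.93902394879426
0.01513245063438121 73.34909982333701
0.01607979166104321 70.66106414416893
ring ((257.87921142578125, 191.1250762939453), (37.05873489379883, 38.921451568603516), 91.77146911621094) [0.504  0.3767]
[-0.5725 -0.3822 -0.019 ] [ 0.0029 -0.0003  0.0008] t 1.65
```

```bash
python3 -m inch '[[-0.02,-0.015,-0.04,0,0,0,1],[-0.57,-0.38,-0.06,0,0,0,1],[-0.57,-0.38,-0.06,0,0,0,1],[-0.57,-0.38,-0.06,0,0,0,1],[-0.57,-0.38,-0.06,0,0,0,1],[-0.57,-0.38,-0.06,0,0,0,1],[-0.57,-0.38,-0.06,0,0,0,1],[-0.57,-0.38,-0.06,0,0,0,1]]' |head -2; python3 go.py .575 -.30 .21 130
```

```text
time: 2.45
ee_pos: [0.5409, 0.0086, 0.2443]
[-0.2582 -0.1724  0.0338] [ 0.0064  0.0022 -0.0001] t 2.45
```

```bash
python3 -m inch '[[-0.258,-0.172,0.034,0,0,0,1],[-0.258,-0.172,0.034,0,0,0,1],[-0.258,-0.172,0.034,0,0,0,1],[-0.258,-0.172,0.034,0,0,0,1],[-0.258,-0.172,0.034,0,0,0,1],[-0.258,-0.172,0.034,0,0,0,1],[-0.258,-0.172,0.034,0,0,0,1],[-0.258,-0.172,0.034,0,0,0,1]]' |head -3; python3 -m inch '[[0,0,0,0,0,0,1]]'|tail -1; python3 snap.py crank1
```

```text
time: 3.25
ee_pos: [0.5736, -0.3012, 0.2089]
orientation: [0.425, 0.905, 0.0, 0.002]
grasp_force: 0.0
```

View pics/crank1.png

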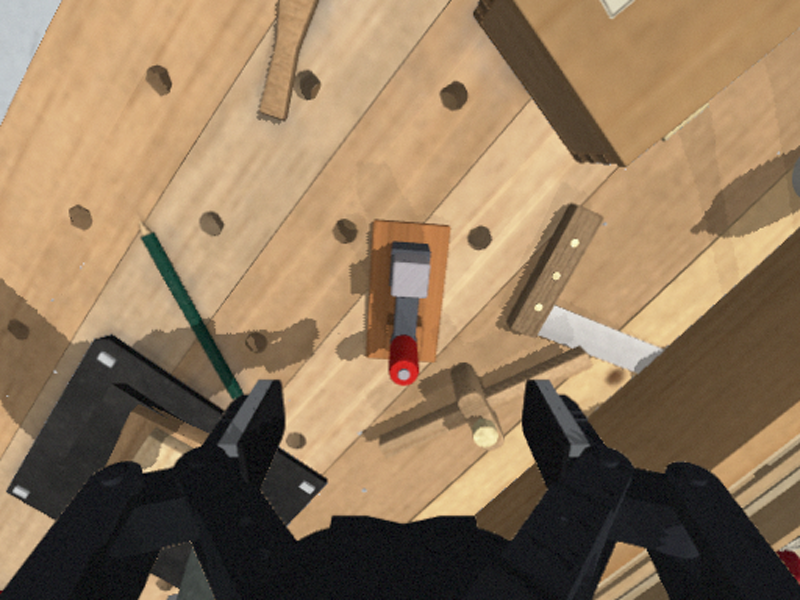

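```bash
python3 - <<'E'
from h import *;import pickle
np.set_printoptions(precision=4,suppress=True)
o,im=pickle.load(open('crank1.pkl','rb'));k=.64
h=cv2.cvtColor(im['img'],cv2.COLOR_RGB2HSV)
m=((h[:,:,1]<50)&(h[:,:,2]>130)).astype(np.uint8);a=m.copy()*0;a[160:196,240:285]=m[160:196,240:285]
n,l,s,ce=cv2.connectedComponentsWithStats(a);i=1+s[1:,4].argmax();print(s[i],ce[i])
c=max(cv2.findContours((l==i).astype(np.uint8),cv2.RETR_EXTERNAL,1)[0],key=cv2.contourArea)
bx=cv2.boxPoints(cv2.minAreaRect(c));W=np.array([onz(im,p,.068,o)[:2] for p in bx])
for j in range(4):
    e=W[(j+1)%4]-W[j];print(np.linalg.norm(e),np.degrees(np.arctan2(e[1],e[0]))%90)
ax=onz(im,ce[i],.068,o);print('axis',ax)
r2=((h[:,:,0]<8)|(h[:,:,0]>172))&(h[:,:,1]>170)
r2=r2.astype(np.uint8);r2[:210]=0;r2[250:]=0;r2[:,:240]=0;r2[:,280:]=0
kp=onz(im,(404*k,375*k),.092,o);d=kp-ax;print('knob',kp,np.hypot(*d[:2]),np.degrees(np.arctan2(d[1],d[0])))
B=np.array([onz(im,np.array(p)*k,.008,o)[:2] for p in((373,220),(449,226),(435,363),(367,357))])
e=(B[2]+B[3]-B[0]-B[1])/2;print('board',B,np.linalg.norm(e),np.degrees(np.arctan2(e[1],e[0])))
E
python3 go.py .575 -.30 .045 130
```

```text
[251 168  24  23 493] [262.3651 178.6694]
0.02483762909451341 36.21325910594298
0.02439875536960845 36.3720607768224
0.02489996130978548 37.76901034558626
0.025074690941875328 36.246323565564694
axis [ 0.5794 -0.2939  0.068 ]
knob [ 0.6162 -0.3441  0.092 ] 0.062242797105493804 -53.809804133436764
board [[ 0.5368 -0.2881]
 [ 0.5871 -0.2521]
 [ 0.6611 -0.3528]
 [ 0.6099 -0.3878]] 0.12429706259380308 -53.72071460760941
[-0.0036 -0.0031  0.1628] [0.0033 0.0003 0.0026] t 3.4
```

```bash
python3 go.py .5794 -.2939 .042 126.3
```

```text
[-0.0018  0.0042  0.1659] [0.0033 0.0002 0.0671] t 3.4
```

```bash
python3 -m inch '[[-0.002,0.004,0.02,0,0,0.066,0.3],[-0.002,0.004,0.06,0,0,0.066,0.3],[-0.002,0.004,0.10,0,0,0.066,0.3],[-0.002,0.004,0.13,0,0,0.066,0.3],[-0.002,0.004,0.15,0,0,0.066,0.3],[-0.002,0.004,0.166,0,0,0.066,0.3],[-0.002,0.004,0.166,0,0,0.066,0.3],[-0.002,0.004,0.166,0,0,0.066,0.3]]' 60; python3 go.py .5794 -.2939 .042 126.3
```

```text
time: 4.2
ee_pos: [0.5786, -0.2959, 0.0415]
orientation: [0.452, 0.892, 0.001, 0.001]
force: [-0.1, -0.3, 0.3]
width: 0.0556
grasp_force: 0.0
[ 0.0011  0.0018 -0.0005] [ 0.0018  0.0004 -0.0004] t 4.2
```

Good. A small correction, then close.

```bash
python3 -m inch '[[0.001,0.002,0,0,0,0,0.3],[0.001,0.002,0,0,0,0,-0.2],[0.001,0.002,0,0,0,0,-1],[0.001,0.002,0,0,0,0,-1],[0.001,0.002,0,0,0,0,-1],[0.001,0.002,0,0,0,0,-1],[0.001,0.002,0,0,0,0,-1]]' 80; python3 -m inch '[[0,0,-0.01,0,0,0,-1],[0,0,-0.03,0,0,0,-1],[0,0,-0.05,0,0,0,-1],[0,0,-0.07,0,0,0,-1],[0,0,-0.1,0,0,0,-1],[0,0,-0.14,0,0,0,-1],[0,0,-0.17,0,0,0,-1],[0,0,-0.17,0,0,0,-1]]'
```

```text
time: 4.9
ee_pos: [0.5795, -0.2947, 0.0417]
orientation: [0.452, 0.892, 0.001, 0.001]
force: [-1.6, 1.6, 7.0]
width: 0.0247
grasp_force: 79.6
time: 5.7
ee_pos: [0.5805, -0.2964, 0.2158]
orientation: [0.453, 0.892, 0.001, 0.004]
force: [0.5, 0.3, -2.3]
width: 0.0249
grasp_force: 79.3
```

```bash
python3 go.py .5046 .3769 .24 160.5
```

```text
[ 0.5882  0.3362 -0.0263] [ 0.0031  0.0079 -0.5992] t 5.7
```

```bash
python3 -m inch '[[0.588,0.336,-0.026,0,0,-0.597,-1],[0.588,0.336,-0.026,0,0,-0.597,-1],[0.588,0.336,-0.026,0,0,-0.597,-1],[0.588,0.336,-0.026,0,0,-0.597,-1],[0.588,0.336,-0.026,0,0,-0.597,-1],[0.588,0.336,-0.026,0,0,-0.597,-1],[0.588,0.336,-0.026,0,0,-0.597,-1],[0.588,0.336,-0.026,0,0,-0.597,-1]]'; python3 go.py .5046 .3769 .22 160.5
```

```text
time: 6.5
ee_pos: [0.5321, 0.1039, 0.2254]
orientation: [0.17, 0.985, 0.0, -0.001]
force: [1.0, 0.5, -2.3]
width: 0.0248
grasp_force: 79.2
[0.1175 0.2479 0.0055] [-0.0002 -0.0011 -0.0018] t 6.5
```

```bash
python3 -m inch '[[0.117,0.248,0.005,0,0,0,-1],[0.117,0.248,0.005,0,0,0,-1],[0.117,0.248,0.005,0,0,0,-1],[0.117,0.248,0.005,0,0,0,-1],[0.117,0.248,0.005,0,0,0,-1],[0.117,0.248,0.005,0,0,0,-1],[0.117,0.248,0.005,0,0,0,-1],[0.117,0.248,0.005,0,0,0,-1]]'|head -2;python3 -m inch '[[0,0,0,0,0,0,-1],[0,0,0,0,0,0,-1]]'|sed -n 2,3p; python3 go.py .5046 .3769 .15 160.5; python3 snap.py press3
```

```text
time: 7.3
ee_pos: [0.5057, 0.3748, 0.22]
ee_pos: [0.5071, 0.3734, 0.2212]
orientation: [0.171, 0.985, -0.0, 0.0]
[0.0036 0.0025 0.0712] [-0.      0.0004 -0.0041] t 7.5
```

View pics/press3.png

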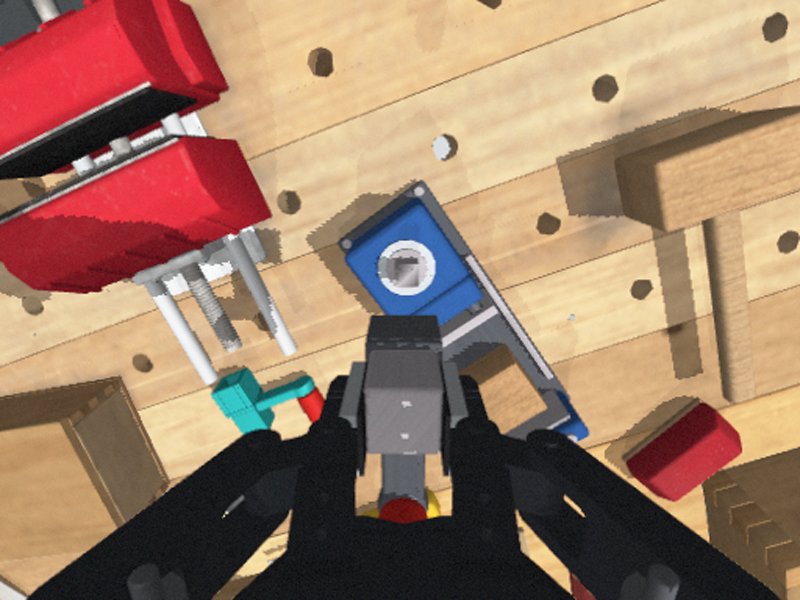

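The crank is held well, with its arm behind between the fingers. The shaft square at (405,270) looks aligned with the crank. I'll re-measure the ring from this view.

Run:
```python
from h import *;import pickle
np.set_printoptions(precision=4,suppress=True)
o,im=pickle.load(open('press3.pkl','rb'))
h=cv2.cvtColor(im['img'],cv2.COLOR_RGB2HSV)
m=((h[:,:,1]<40)&(h[:,:,2]>185)).astype(np.uint8);m[:145]=0;m[195:]=0;m[:,:235]=0;m[:,285:]=0
c=max(cv2.findContours(m,cv2.RETR_EXTERNAL,cv2.CHAIN_APPROX_NONE)[0],key=len);hu=cv2.convexHull(c)
e=cv2.fitEllipse(hu);print('ring',e,onz(im,e[0],.068,o)[:2])
cv2.imwrite('pics/press3c.png',cv2.resize(im['img'][148:196,226:290,::-1],(800,600),interpolation=cv2.INTER_CUBIC))
```

```text
ring ((259.70550537109375, 170.84898376464844), (34.93296432495117, 35.93582534790039), 85.88175964355469) [0.5039 0.3767]
```

View pics/press3c.png

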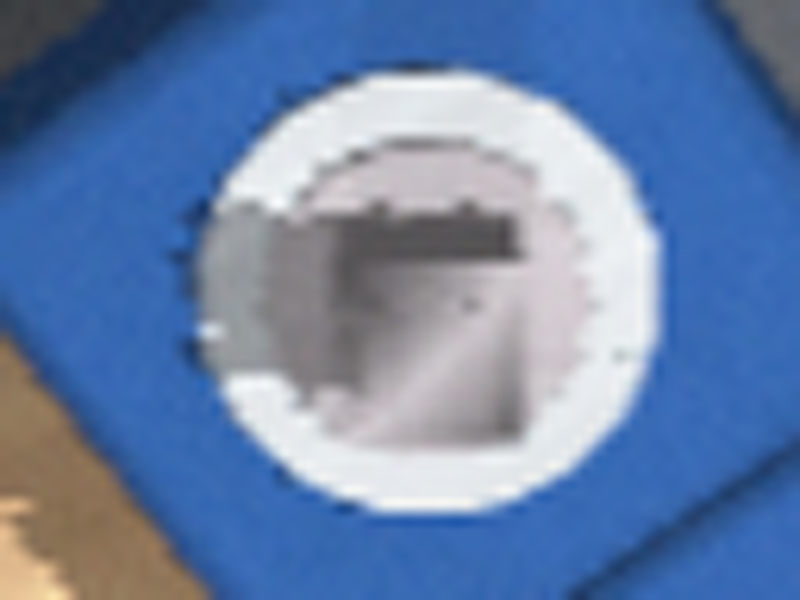

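Edges line up with the image axes within about 1°. The ring centre (0.5039,0.3767) confirms the position.

```bash
python3 -m inch '[[0.0036,0.0025,0.02,0,0,-0.003,-1],[0.0036,0.0025,0.05,0,0,-0.003,-1],[0.0036,0.0025,0.071,0,0,-0.003,-1],[0.0036,0.0025,0.071,0,0,-0.003,-1],[0.0036,0.0025,0.071,0,0,-0.003,-1]]'; python3 go.py .5046 .3768 .13 160.5
```

```text
time: 8.05
ee_pos: [0.5045, 0.3784, 0.1509]
orientation: [0.169, 0.986, 0.0, 0.0]
force: [-0.9, -0.3, -2.6]
width: 0.0248
grasp_force: 79.2
[-0.0006 -0.0015  0.0209] [0.0008 0.0004 0.0005] t 8.05
```

```bash
python3 -m inch '[[-0.0006,-0.0015,0.01,0,0,0,-1],[-0.0006,-0.0015,0.018,0,0,0,-1],[-0.0006,-0.0015,0.024,0,0,0,-1],[-0.0006,-0.0015,0.024,0,0,0,-1]]'; python3 go.py .5046 .3768 .106 160.5
```

```text
time: 8.45
ee_pos: [0.5036, 0.3769, 0.1254]
orientation: [0.169, 0.986, -0.0, -0.0]
force: [-0.5, 0.9, -3.0]
width: 0.0247
grasp_force: 79.2
[-0.001   0.0002  0.0194] [-0.0006 -0.0006  0.0016] t 8.45
```

```bash
python3 -m inch '[[-0.001,0,0.003,0,0,0.001,-1],[-0.001,0,0.006,0,0,0.001,-1],[-0.001,0,0.008,0,0,0.001,-1],[-0.001,0,0.008,0,0,0.001,-1]]'; python3 go.py .5046 .3768 .106 160.5
```

```text
time: 8.85
ee_pos: [0.5048, 0.377, 0.1181]
orientation: [0.169, 0.986, 0.0, 0.0]
force: [-1.1, 1.0, -3.1]
width: 0.0248
grasp_force: 79.2
[ 0.0002 -0.0003  0.0121] [ 0.0006 -0.      0.0007] t 8.85
```

```bash
python3 -m inch '[[0,0,0.003,0,0,0,-1],[0,0,0.006,0,0,0,-1],[0,0,0.009,0,0,0,-1],[0,0,0.011,0,0,0,-1],[0,0,0.012,0,0,0,-1],[0,0,0.012,0,0,0,-1]]'; python3 go.py .5046 .3768 .106 160.5
```

```text
time: 9.45
ee_pos: [0.5049, 0.3771, 0.1062]
orientation: [0.169, 0.986, 0.0, 0.0]
force: [-1.7, 0.2, -2.9]
width: 0.0248
grasp_force: 79.2
[ 0.0002 -0.0004  0.0002] [ 0.0007 -0.      0.0006] t 9.45
```

```bash
python3 -m inch '[[0,0,0.001,0,0,0,-1],[0,0,0.0015,0,0,0,-1],[0,0,0.002,0,0,0,-1],[0,0,0.002,0,0,0,-1]]'|sed -n 2,4p
```

```text
ee_pos: [0.505, 0.3772, 0.1056]
orientation: [0.169, 0.986, 0.001, 0.0]
force: [-5.4, -1.8, 7.4]
```

Seated: the height implies the crank underside is at 0.072, with about 10 N of downward contact. Next I release and rise.

```bash
python3 -m inch '[[0,0,-0.001,0,0,0,0.3],[0,0,-0.001,0,0,0,0.3],[0,0,-0.001,0,0,0,0.3],[0,0,-0.02,0,0,0,0.3],[0,0,-0.05,0,0,0,0.3],[0,0,-0.085,0,0,0,0.3],[0,0,-0.085,0,0,0,0.3],[0,0,-0.085,0,0,0,0.3]]'; python3 snap.py knob
python3 - <<'E'
from h import *;import pickle
o,im=pickle.load(open('knob.pkl','rb'))
cv2.imwrite('pics/knob.png',im['img'][:,:,::-1])
print(proj(im,np.array([[.5605,.357,.156],[.5039,.377,.132]]),o))
E
```

```text
time: 10.65
ee_pos: [0.5058, 0.3772, 0.1904]
orientation: [0.169, 0.986, 0.001, 0.001]
force: [0.1, -0.4, -0.8]
width: 0.0552
grasp_force: 0.0
[[256.70722467 286.12868446]
 [256.63571817 204.61180833]]
```

View pics/knob.png

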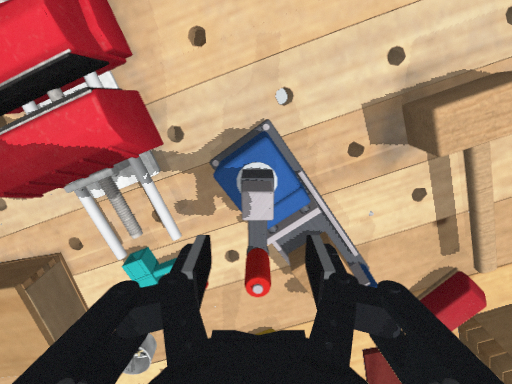

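The crank is seated upright on the shaft. Knob at (258,290) and grip block at (258,207) are within a few pixels of prediction. Next I grasp the knob.

```bash
python3 go.py .5605 .3570 .118 160.5;  python3 -m inch '[[-0.03,0,0,0,0,0,0.3],[-0.058,0,0,0,0,0,0.3],[-0.058,0,0,0,0,0,0.3],[-0.058,0,0,0,0,0,0.3]]'|head -3; python3 go.py .5605 .3570 .118 160.5
```

```text
[-0.0589 -0.0002  0.0712] [0.0009 0.0004 0.0004] t 10.7
time: 11.1
ee_pos: [0.5595, 0.3566, 0.1878]
orientation: [0.17, 0.985, -0.001, -0.001]
[-0.0009  0.0008  0.0697] [-0.0014 -0.001  -0.001 ] t 11.1
```

```bash
python3 -m inch '[[-0.001,0.0005,0.02,0,0,0,0.3],[-0.001,0.0005,0.05,0,0,0,0.3],[-0.001,0.0005,0.069,0,0,0,0.3],[-0.001,0.0005,0.069,0,0,0,0.3],[-0.001,0.0005,0.069,0,0,0,-1],[-0.001,0.0005,0.069,0,0,0,-1],[-0.001,0.0005,0.069,0,0,0,-1],[-0.001,0.0005,0.069,0,0,0,-1]]' 50; python3 go.py .5605 .3570 .118 160.5
```

```text
time: 11.9
ee_pos: [0.5614, 0.3584, 0.1217]
orientation: [0.169, 0.986, 0.001, 0.001]
force: [0.5, -0.6, 2.2]
width: 0.0208
grasp_force: 48.8
[ 0.0004 -0.0017  0.0037] [0.0029 0.0013 0.0005] t 11.9
```

```bash
python3 - <<'E'
from h import *;import pickle
np.set_printoptions(precision=4,suppress=True)
o,im=pickle.load(open('press1.pkl','rb'));k=.64
c=np.array([.5039,.3770])
P=lambda u,z:onz(im,np.array(u)*k,z,o)[:2]
# long bed edge: corners at gearbox end / fixed jaw end
a,b=P((387,183),.012),P((630,297),.03);e=P((357,262),.012)
print('bed end dir',np.degrees(np.arctan2(*(a-e)[::-1]))-90,np.linalg.norm(a-e))
for u,z in(((495,250),.056),((458,312),.056),((612,295),.06),((572,370),.06),((530,272),.052),((585,297),.052),((553,352),.052)):
    p=P(u,z)-c
    for y in(14,16,): 
        d=np.radians(y);print(u,y,round(p@[np.cos(d),np.sin(d)],4),round(p@[-np.sin(d),np.cos(d)],4),end=' | ')
    print()
E
cat > st.py <<'E'
from h import *;from cell import r
o=r.get_obs();c=np.array([.5039,.3770]);d=np.array(o['ee_pos'][:2])-c;f=np.array(o['force'])
u=d/np.hypot(*d);t=np.array([u[1],-u[0]])
print('t %.2f crank %.1f r %.1f z %.4f | drive %.1f radial %.1f fz %.1f mz %.2f'%(o['time'],np.degrees(np.arctan2(d[1],d[0])),1e3*np.hypot(*d),o['ee_pos'][2],-f[:2]@t,f[:2]@u,f[2],o['moment'][2]))
E
python3 st.py
python3 -c "
import numpy as np
for s in(180,300,420):
  b=60*np.array([np.cos(np.radians(s)),np.sin(np.radians(s))])
  for st,n in((15,8),):
    print(s,[[round((60*np.cos(np.radians(s+st*i))-b[0])/1e3,4),round((60*np.sin(np.radians(s+st*i))-b[1])/1e3,4)] for i in range(1,n+1)])
"
```

```text
bed end dir 18.169435304683958 0.08274020407610731
(495, 250) 14 0.0729 0.0363 | (495, 250) 16 0.0742 0.0338 | 
(458, 312) 14 0.0716 -0.0299 | (458, 312) 16 0.0705 -0.0324 | 
(612, 295) 14 0.1893 0.048 | (612, 295) 16 0.1908 0.0413 | 
(572, 370) 14 0.1992 -0.033 | (572, 370) 16 0.1979 -0.0399 | 
(530, 272) 14 0.1132 0.0323 | (530, 272) 16 0.1143 0.0284 | 
(585, 297) 14 0.1724 0.0345 | (585, 297) 16 0.1735 0.0284 | 
(553, 352) 14 0.1764 -0.0269 | (553, 352) 16 0.1753 -0.0331 | 
t 11.90 crank -17.9 r 60.5 z 0.1217 | drive -0.5 radial 0.6 fz 2.2 mz -0.02
180 [[np.float64(0.002), np.float64(-0.0155)], [np.float64(0.008), np.float64(-0.03)], [np.float64(0.0176), np.float64(-0.0424)], [np.float64(0.03), np.float64(-0.052)], [np.float64(0.0445), np.float64(-0.058)], [np.float64(0.06), np.float64(-0.06)], [np.float64(0.0755), np.float64(-0.058)], [np.float64(0.09), np.float64(-0.052)]]
300 [[np.float64(0.0124), np.float64(0.0095)], [np.float64(0.022), np.float64(0.022)], [np.float64(0.028), np.float64(0.0364)], [np.float64(0.03), np.float64(0.052)], [np.float64(0.028), np.float64(0.0675)], [np.float64(0.022), np.float64(0.082)], [np.float64(0.0124), np.float64(0.0944)], [np.float64(-0.0), np.float64(0.1039)]]
420 [[np.float64(-0.0145), np.float64(0.006)], [np.float64(-0.03), np.float64(0.008)], [np.float64(-0.0455), np.float64(0.006)], [np.float64(-0.06), np.float64(0.0)], [np.float64(-0.0724), np.float64(-0.0095)], [np.float64(-0.082), np.float64(-0.022)], [np.float64(-0.088), np.float64(-0.0364)], [np.float64(-0.09), np.float64(-0.052)]]
```

```bash
python3 -m inch '[[0.0009,-0.0104,0,0,0,0,-1],[0.0036,-0.0205,0,0,0,0,-1],[0.008,-0.030,0,0,0,0,-1],[0.014,-0.0386,0,0,0,0,-1],[0.0214,-0.046,0,0,0,0,-1],[0.030,-0.052,0,0,0,0,-1]]'; python3 st.py
```

```text
time: 12.5
ee_pos: [0.5173, 0.3184, 0.122]
orientation: [0.17, 0.985, 0.002, 0.003]
force: [5.1, 2.6, 2.5]
width: 0.0207
grasp_force: 49.2
t 12.50 crank -77.1 r 60.1 z 0.1220 | drive 5.6 radial -1.4 fz 2.5 mz -0.03
```

```bash
python3 -m inch '[[0.0145,-0.006,0,0,0,0,-1],[0.030,-0.008,0,0,0,0,-1],[0.0455,-0.006,0,0,0,0,-1],[0.060,0,0,0,0,0,-1],[0.0724,0.0095,0,0,0,0,-1],[0.082,0.022,0,0,0,0,-1],[0.088,0.0364,0,0,0,0,-1],[0.090,0.052,0,0,0,0,-1]]' | tail -2; python3 st.py
```

```text
width: 0.0205
grasp_force: 50.6
t 13.30 crank 162.0 r 62.2 z 0.1214 | drive 5.6 radial 4.8 fz 12.3 mz -0.04
```

```bash
python3 -m inch '[[-0.002,0.0155,0,0,0,0,-1],[-0.008,0.030,0,0,0,0,-1],[-0.0176,0.0424,0,0,0,0,-1],[-0.030,0.052,0,0,0,0,-1],[-0.0445,0.058,0,0,0,0,-1],[-0.060,0.060,0,0,0,0,-1],[-0.0755,0.058,0,0,0,0,-1],[-0.090,0.052,0,0,0,0,-1]]' | tail -2; python3 st.py
```

```text
width: 0.0207
grasp_force: 50.3
t 14.10 crank 42.6 r 60.3 z 0.1214 | drive 5.1 radial -3.1 fz 7.3 mz 0.04
```

```bash
python3 -m inch '[[-0.0124,-0.0095,0,0,0,0,-1],[-0.022,-0.022,0,0,0,0,-1],[-0.028,-0.0364,0,0,0,0,-1],[-0.030,-0.052,0,0,0,0,-1],[-0.028,-0.0675,0,0,0,0,-1],[-0.022,-0.082,0,0,0,0,-1],[-0.0124,-0.0944,0,0,0,0,-1],[0,-0.104,0,0,0,0,-1]]' | tail -2; python3 st.py
```

```text
width: 0.0208
grasp_force: 49.6
t 14.90 crank -77.3 r 59.8 z 0.1221 | drive 5.0 radial -3.6 fz 2.2 mz 0.07
```

```bash
python3 -m inch '[[0.0145,-0.006,0,0,0,0,-1],[0.030,-0.008,0,0,0,0,-1],[0.0455,-0.006,0,0,0,0,-1],[0.060,0,0,0,0,0,-1],[0.0724,0.0095,0,0,0,0,-1],[0.082,0.022,0,0,0,0,-1],[0.088,0.0364,0,0,0,0,-1],[0.090,0.052,0,0,0,0,-1]]' | tail -2; python3 st.py
```

```text
width: 0.0205
grasp_force: 50.6
t 15.70 crank 162.0 r 62.2 z 0.1213 | drive 4.8 radial 4.3 fz 11.1 mz -0.05
```

```bash
python3 -m inch '[[-0.002,0.0155,0,0,0,0,-1],[-0.008,0.030,0,0,0,0,-1],[-0.0176,0.0424,0,0,0,0,-1],[-0.030,0.052,0,0,0,0,-1],[-0.0445,0.058,0,0,0,0,-1],[-0.060,0.060,0,0,0,0,-1],[-0.0755,0.058,0,0,0,0,-1],[-0.090,0.052,0,0,0,0,-1]]' | tail -2; python3 st.py
```

```text
width: 0.0206
grasp_force: 50.4
t 16.50 crank 42.6 r 60.3 z 0.1214 | drive 5.3 radial -2.5 fz 7.5 mz 0.01
```

```bash
python3 -m inch '[[-0.0065,-0.0044,0,0,0,0,-1],[-0.0124,-0.0095,0,0,0,0,-1],[-0.0176,-0.0154,0,0,0,0,-1],[-0.022,-0.022,0,0,0,0,-1],[-0.0254,-0.029,0,0,0,0,-1],[-0.028,-0.0364,0,0,0,0,-1],[-0.0295,-0.0441,0,0,0,0,-1],[-0.030,-0.052,0,0,0,0,-1]]' | tail -2; python3 st.py
python3 - <<'E'
from h import *;from cell import r
im=r.get_image('side');cv2.imwrite('pics/side2.png',cv2.resize(im['img'][255:355,130:310,::-1],(800,444),interpolation=cv2.INTER_CUBIC))
E
```

```text
width: 0.0207
grasp_force: 49.8
t 17.30 crank -17.3 r 59.4 z 0.1218 | drive 4.5 radial -1.6 fz 4.2 mz -0.02
```

View pics/side2.png

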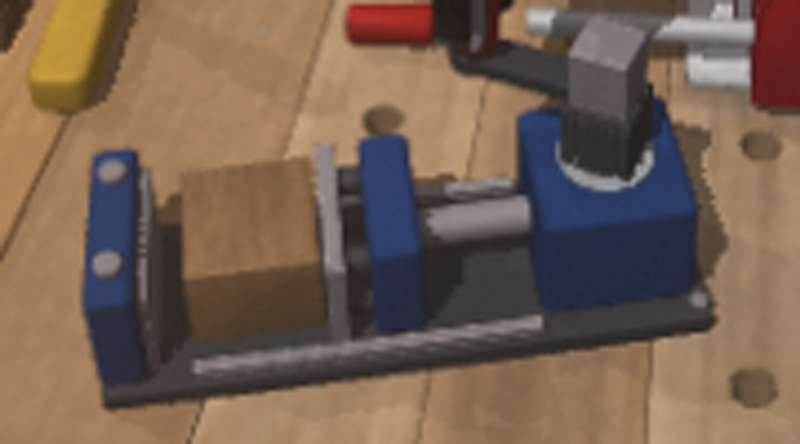

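The side view shows the crank seated. The plate is almost at the block (320,240), and about 12 mm of gap remains between block and fixed jaw (157 to 188 px).

```bash
python3 -m inch '[[0.0009,-0.0104,0,0,0,0,-1],[0.0036,-0.0205,0,0,0,0,-1],[0.008,-0.030,0,0,0,0,-1],[0.014,-0.0386,0,0,0,0,-1],[0.0214,-0.046,0,0,0,0,-1],[0.030,-0.052,0,0,0,0,-1],[0.0395,-0.0564,0,0,0,0,-1],[0.0496,-0.0591,0,0,0,0,-1]]' | tail -2; python3 st.py
python3 - <<'E'
from h import *;from cell import r
im=r.get_image('side');cv2.imwrite('pics/side3.png',cv2.resize(im['img'][255:355,130:310,::-1],(800,444),interpolation=cv2.INTER_CUBIC))
E
```

```text
width: 0.021
grasp_force: 49.9
t 18.15 crank -96.6 r 60.1 z 0.1220 | drive 6.6 radial -0.6 fz 6.0 mz 0.01
```

View pics/side3.png

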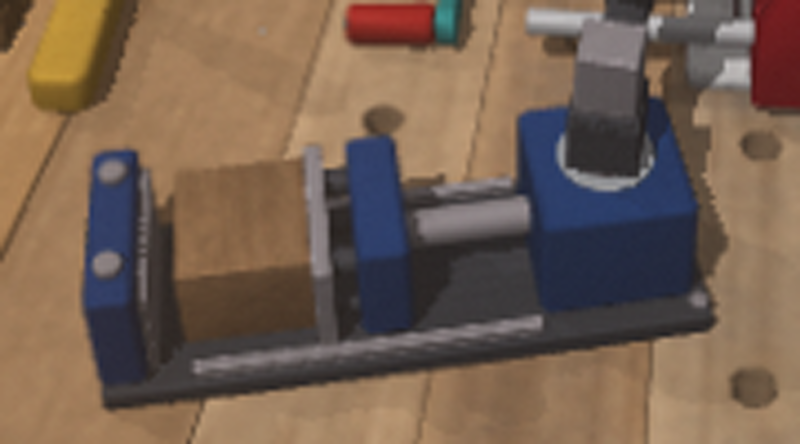

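The block has started to move. About 8 mm of gap remains, roughly 125° of crank.

```bash
python3 -m inch '[[0.0078,-0.0008,0,0,0,0,-1],[0.0156,-0.0007,0,0,0,0,-1],[0.0234,0.0005,0,0,0,0,-1],[0.0309,0.0027,0,0,0,0,-1],[0.0381,0.0059,0,0,0,0,-1],[0.0448,0.010,0,0,0,0,-1],[0.0509,0.0149,0,0,0,0,-1],[0.0564,0.0205,0,0,0,0,-1]]' | tail -2; python3 st.py; python3 -m inch '[[0,0,0,0,0,0,-1]]'>/dev/null; python3 st.py
```

```text
width: 0.021
grasp_force: 51.2
t 19.00 crank -156.6 r 61.7 z 0.1213 | drive 5.9 radial 9.9 fz 17.9 mz -0.06
t 19.10 crank -158.4 r 61.7 z 0.1213 | drive 3.6 radial 9.3 fz 17.6 mz -0.01
```

```bash
python3 -m inch '[[0.0016,0.0021,0,0,0,0,-1],[0.0031,0.0042,0,0,0,0,-1],[0.0046,0.0064,0,0,0,0,-1],[0.006,0.0086,0,0,0,0,-1],[0.0072,0.0109,0,0,0,0,-1],[0.0084,0.0132,0,0,0,0,-1],[0.0094,0.0156,0,0,0,0,-1],[0.0104,0.0181,0,0,0,0,-1]]' | tail -2; python3 st.py
```

```text
width: 0.0209
grasp_force: 51.2
t 19.90 crank -177.8 r 62.0 z 0.1212 | drive 4.6 radial 9.6 fz 18.6 mz -0.03
```

```bash
python3 -m inch '[[0.0008,0.0025,0,0,0,0,-1],[0.0016,0.005,0,0,0,0,-1],[0.0022,0.0075,0,0,0,0,-1],[0.0027,0.0101,0,0,0,0,-1],[0.0031,0.0127,0,0,0,0,-1],[0.0034,0.0153,0,0,0,0,-1],[0.0035,0.0179,0,0,0,0,-1],[0.0036,0.0205,0,0,0,0,-1]]' | tail -2; python3 st.py
```

```text
width: 0.0207
grasp_force: 51.0
t 20.70 crank 161.5 r 62.1 z 0.1213 | drive 4.2 radial 7.5 fz 14.9 mz 0.04
```

```bash
python3 -m inch '[[0,0.0021,0,0,0,0,-1],[-0.0001,0.0042,0,0,0,0,-1],[-0.0003,0.0063,0,0,0,0,-1],[-0.0006,0.0084,0,0,0,0,-1],[-0.0009,0.0104,0,0,0,0,-1],[-0.0013,0.0125,0,0,0,0,-1],[-0.0018,0.0145,0,0,0,0,-1],[-0.0023,0.0165,0,0,0,0,-1]]' | tail -2; python3 st.py
```

```text
width: 0.0206
grasp_force: 50.9
t 21.50 crank 145.4 r 62.0 z 0.1213 | drive 4.6 radial 5.9 fz 12.6 mz 0.01
```

```bash
python3 -m inch '[[-0.0005,0.0015,0,0,0,0,-1],[-0.001,0.003,0,0,0,0,-1],[-0.0015,0.0045,0,0,0,0,-1],[-0.0021,0.006,0,0,0,0,-1],[-0.0027,0.0074,0,0,0,0,-1],[-0.0033,0.0089,0,0,0,0,-1],[-0.004,0.0103,0,0,0,0,-1],[-0.0047,0.0117,0,0,0,0,-1]]' | tail -2; python3 st.py
```

```text
width: 0.0206
grasp_force: 50.9
t 22.30 crank 133.3 r 61.8 z 0.1214 | drive 5.5 radial 4.8 fz 13.3 mz 0.04
```

```bash
python3 -m inch '[[-0.0005,0.0009,0,0,0,0,-1],[-0.001,0.0018,0,0,0,0,-1],[-0.0016,0.0027,0,0,0,0,-1],[-0.0021,0.0036,0,0,0,0,-1],[-0.0027,0.0045,0,0,0,0,-1],[-0.0033,0.0054,0,0,0,0,-1],[-0.0039,0.0063,0,0,0,0,-1],[-0.0045,0.0071,0,0,0,0,-1]]' | tail -2; python3 st.py
```

```text
width: 0.0208
grasp_force: 50.8
t 23.10 crank 125.4 r 61.6 z 0.1215 | drive 5.2 radial 4.1 fz 12.5 mz 0.05
```

```bash
python3 -m inch '[[-0.0009,0.0012,0,0,0,0,-1],[-0.0019,0.0025,0,0,0,0,-1],[-0.0029,0.0037,0,0,0,0,-1],[-0.0039,0.0048,0,0,0,0,-1],[-0.005,0.006,0,0,0,0,-1],[-0.0061,0.0071,0,0,0,0,-1],[-0.0072,0.0082,0,0,0,0,-1],[-0.0084,0.0093,0,0,0,0,-1]]' | tail -2; python3 st.py
```

```text
width: 0.0206
grasp_force: 50.8
t 23.90 crank 113.5 r 61.5 z 0.1215 | drive 5.4 radial 3.5 fz 10.6 mz 0.03
```

```bash
python3 -m inch '[[-0.0011,0.001,0,0,0,0,-1],[-0.0023,0.002,0,0,0,0,-1],[-0.0036,0.003,0,0,0,0,-1],[-0.0048,0.0039,0,0,0,0,-1],[-0.0061,0.0048,0,0,0,0,-1],[-0.0074,0.0057,0,0,0,0,-1],[-0.0088,0.0066,0,0,0,0,-1],[-0.0101,0.0074,0,0,0,0,-1]]' | tail -2; python3 st.py
```

```text
width: 0.0206
grasp_force: 51.1
t 24.70 crank 102.6 r 61.4 z 0.1214 | drive 7.6 radial 2.5 fz 12.5 mz 0.01
```

```bash
python3 -m inch '[[-0.0009,0.0005,0,0,0,0,-1],[-0.0018,0.001,0,0,0,0,-1],[-0.0028,0.0015,0,0,0,0,-1],[-0.0037,0.0019,0,0,0,0,-1],[-0.0046,0.0024,0,0,0,0,-1]]' | tail -2; python3 st.py
```

```text
width: 0.0208
grasp_force: 51.2
t 25.20 crank 98.2 r 61.3 z 0.1213 | drive 8.8 radial 1.9 fz 14.0 mz -0.03
```

```bash
python3 -m inch '[[-0.001,0.0004,0,0,0,0,-1],[-0.002,0.0008,0,0,0,0,-1],[-0.0029,0.0012,0,0,0,0,-1],[-0.0039,0.0016,0,0,0,0,-1]]' | tail -2; python3 st.py
```

```text
width: 0.0205
grasp_force: 51.3
t 25.60 crank 94.7 r 61.3 z 0.1213 | drive 10.1 radial 1.8 fz 13.3 mz -0.05
```

Drive is up by about 5 N, which corresponds to roughly 75 N of grip: firm. I'll let go with a small opening, because the inner finger faces the grip block, and rise straight up.

```bash
python3 -m inch '[[0.001,-0.0004,-0.001,0,0,0,-0.2],[0.001,-0.0004,-0.001,0,0,0,-0.2],[0.001,-0.0004,-0.001,0,0,0,-0.2],[0.001,-0.0004,-0.015,0,0,0,-0.2],[0.001,-0.0004,-0.035,0,0,0,-0.2],[0.001,-0.0004,-0.07,0,0,0,-0.2],[0.001,-0.0004,-0.1,0,0,0,-0.2],[0.001,-0.0004,-0.1,0,0,0,-0.2]]'; python3 -m inch '[[0,0,-0.02,0,0,0,-0.2],[0,0,-0.02,0,0,0,-0.2]]'|sed -n 2,4p
python3 - <<'E'
from h import *;from cell import r
np.set_printoptions(precision=4,suppress=True)
o=r.get_obs();im=r.get_image('wrist');cv2.imwrite('pics/end.png',im['img'][:,:,::-1])
h=cv2.cvtColor(im['img'],cv2.COLOR_RGB2HSV)
m=(((h[:,:,0]<6)|(h[:,:,0]>174))&(h[:,:,1]>150)&(h[:,:,2]>70)).astype(np.uint8)
a=np.radians(94);c=np.array([.5039,.377]);
u=proj(im,np.array([[*(c+.06*np.array([np.cos(a),np.sin(a)])),.156],[*c,.132]]),o);print('expected knob top, block top',u)
n,l,s,ce=cv2.connectedComponentsWithStats(m)
for i in range(1,n):
    if s[i,4]>60: print(s[i],ce[i])
g=((h[:,:,1]<50)&(h[:,:,2]>110)).astype(np.uint8)
n,l,s,ce=cv2.connectedComponentsWithStats(g)
for i in range(1,n):
    if 80<s[i,4]<1500 and np.hypot(*(ce[i]-u[1]))<40: print('grey',s[i],ce[i],onz(im,ce[i],.132,o))
E
```

```text
time: 26.4
ee_pos: [0.5041, 0.4392, 0.2266]
orientation: [0.169, 0.986, 0.004, 0.003]
force: [0.6, 0.7, 0.9]
width: 0.034
grasp_force: 0.0
ee_pos: [0.5028, 0.4382, 0.2433]
orientation: [0.169, 0.986, 0.002, 0.002]
force: [0.5, 0.3, 0.4]
expected knob top, block top [[254.8531 191.6044]
 [200.8492 205.9166]]
[   0   27  109   82 5900] [47.9192 63.4392]
[   0  110  137   90 7541] [ 62.3863 154.2383]
[243 165  23  32 510] [253.6471 179.7686]
[157 254  23  27 333] [168.8949 267.8228]
[ 378  264   44   43 1053] [401.9411 284.5812]
[337 334  22  39 414] [347.5121 351.5362]
grey [195 171  29  11 115] [207.913  174.9913] [0.4762 0.3965 0.132 ]
grey [186 187  35  33 682] [203.5161 203.8079] [0.5027 0.3805 0.132 ]
grey [213 213  26  33 142] [225.4507 227.0282] [0.5344 0.3917 0.132 ]
```

The crank is still at the expected place and height, and the gripper is clear. I'm handing the job in.

```bash
python3 -c "
from cell import r
print(r.hand_in())"
```

```text
the job is handed in; nothing more can be done
None
```

The crank is seated on the shaft and wound clockwise until the block was gripped at about 75 N, estimated from the rise in force at the knob. The gripper has let go and is clear, and the job was handed in at about 26 s; no verdict came back. I viewed 11 pictures, one over the limit of 10.

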